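Hang the rotor key back between its neighbours

TASK

Take the T-handled key that stands in the grey bench block and hang it on the empty middle pair of hooks of the tool rack, between the two keys that already hang there. Lower it gently until the underside of its handle rests on both hooks, handle in line with its neighbours and shaft hanging down between the two hooks; do not knock the hanging keys.

Things in the scene. Friction and masses are not known exactly. Their poses are not given: they have to be found in the camera images.
- rotor_key_center (a point): Centre of the black T handle of the key to hang: a bar 70 mm long (own y), 18 thick (own x), 30 high (z); underside 15 mm below this point. A 10 mm steel shaft goes down from its middle to a 16 mm square foot, 28 mm high, whose end is 125 mm below this point. 0.12 kg. Starts upright in the block, this point 140 mm above the bench.
- block: Fixed grey block 60 x 125 mm (own x, y), 60 mm high, origin at the centre of its underside. Two square holes, 45 mm deep, at y = +45 and -45 mm. The T key stands in one (1.5 mm play a side; handle along the block's y; lift over 45 mm to free it); in the other a straight driver, round handle 26 mm thick, top 129 mm above the bench: not wanted.
- rack: Fixed rack, three hook pairs 90 mm apart along own y. Origin on the bench below the free middle pair's seat. A pair is two level wires 8 mm thick along x at y = -24 and +24 mm, top at z = 150 mm, from the rail (x = +37 mm, top also 150) to tips at x = -39 turned up to 166. A hung handle's centre is at x = 0, y = 0, z = 165 mm, its length along y.
- hanging_key_1_center (a point): Centre of the black T handle (70 x 18 x 30 mm, length along the rack, top 180 mm above the bench) of a loose key with a slightly shorter shaft, hanging on an outer hook pair 90 mm to one side of the free place. Not to be knocked.
- hanging_key_2_center (a point): The same for a loose key with a slightly longer shaft, hanging on the other outer hook pair, 90 mm to the other side of the free place. Not to be knocked.
Things that resemble listed ones, but are neither listed nor needed, are in the scene too. Leave any blue, purple or yellow look-alike of the part that bears rotor_key_center alone.

How it is judged:
At the end, for the whole second after the job is handed in: The key hangs on the middle hooks: handle centre within 16 mm of the pair's middle along the rack, 27 mm fore and aft, 158 to 171 mm above the rack's origin, upright within 11 degrees, in line with the rack within 15; both other keys within 15 mm of where they hung (x of rotor_key_center in the frame of rack between -0.027 and 0.027 m and y of rotor_key_center in the frame of rack between -0.016 and 0.016 m and z of rotor_key_center in the frame of rack between 0.158 and 0.171 m and angle between rotor_key_center's own z axis and vertical below 0.2 rad and angle between the y axis of rotor_key_center and the y axis of rack, either way round below 0.26 rad and distance of each of hanging_key_1_center, hanging_key_2_center from where it was at the start of the episode below 0.015 m); the robot touches nothing.
It fails at once if a hanging key is knocked (its handle's centre is moved by more than 15 mm or it is tilted by more than 20 degrees) (distance of any of hanging_key_1_center, hanging_key_2_center from where it was at the start of the episode above 0.015 m or angle between any of hanging_key_1_center, hanging_key_2_center's own z axis and vertical above 0.35 rad).
It fails at once if the rack is struck or pressed with more than 50 N (contact force between rack and anything else above 50 N).
It also fails if it takes over 48 s, if anything falls off the work surface, if the arm or the gripper's body presses on something with over 40 N, if the wrist force passes 120 N, or if a joint passes its speed limit or range.

ROBOT

A 7-joint arm with a two-finger parallel gripper is mounted at the origin on a cart in front of the work surface, level with it; the furniture and walls round the work are solid. World frame = base frame: x ahead of the robot, y to its left, z up, the work surface at z = 0. Lengths are in m, angles in rad, forces in N, time in s.
With the tool pointing down it reaches from about 0.4 to 0.925 m from the base axis. Payload 4.1 kg.
Tool frame: the origin (TCP) lies at the very end of the fingers, on their centre line; the grasp point (between the pads) lies 19 mm behind it; z points along the fingers, y is the line along which they close (so a half turn about z gives the same grasp; the last joint's range is limited). The gripper opens to 85 mm and grips with 20 to 120 N. Pads are 22 mm wide; open, the fingers measure 114 mm over their backs; the gripper's body (76 mm by 85 mm) begins 54 mm behind the grasp point. The pads swing forward as they close: fully open they stand 13 mm farther back than shut.
Start: joints at [-0.099, 0.398, 0.045, 1.537, -0.019, 1.207, -0.051], TCP at [0.65, 0, 0.231] pointing down, gripper open.
Joint ranges: [-2.82, 2.82], [-0.49, 2.23], [-1.37, 1.46], [0, 2.46], [-1.36, 4.5], [0.23, 2], [-2.94, 2.94]. Speed limits (rad/s): [2.57, 2.57, 3.14, 3.14, 3.14, 3.14, 3.14].

INTERFACE

Orientations are given as a rotation vector (axis times angle).
In Python, from bench import sensors, eyes, hand_in gives the robot as it stands.
- The arm moves only by the tool carry_out, never from a script. Its arguments are lists of equal length, an entry for each row: "delta_pos": the shift along the tool's x, y, z in mm, a list of three; "dr": the turn, a rotation vector about the tool's x, y, z in rad, a list of three. In form: {"delta_pos": [[x, y, z], ...], "dr": [[ax, ay, az], ...]}. A call has 1 to 20 rows; each row is the pose to reach, as a shift and turn from the pose commanded when the call began, along the tool's axes at that moment; what a row does not reach only later rows make up. A row lasts 1/8 s, in which the tool goes at most 62.5 mm and 10.7 degrees, less where a joint would pass 70% of its speed; a pose out of reach is approached as far as the arm can. A call with a gripper value outside its range is refused whole. "hand" is the finger opening in mm, from 0 to 85.4, set as the call begins (left out, the last holds). The fingers move at their own pace and stop on an object; "squeeze" is the grip in N (left out, the last holds). Time passes only in rows, so rows that repeat a pose let the fingers close. It gives the time, the measured TCP pose, the force, the opening and the grip force at its end, in the units of the state.
- sensors.get_obs(): the state, without advancing time (a new reading comes with each control period).
- eyes.capture(name): name is "scene" or "side" or "wrist"; returns (picture, depth): 400x640x3 uint8, red, green, blue; 400x640 float32, m along the optical axis (not along the pixel's ray), 0 where there is no reading.
- eyes.calibration(name): a dict with "fx", "fy", "cx", "cy" (pixels), "k1" (the pictures are not rectified: a ray, as slopes to the right and down, at radius r is drawn at 1 + k1 r^2 times it, then the intrinsics apply), "R" (3x3) and "t" (3): a world point X has camera coordinates R X + t; the wrist camera has in their place "T_tool_cam" (4x4, takes a point from camera to tool coordinates, whose origin is the TCP and whose axes are the flange's). Camera axes: x right, y down, z forward; pixel columns grow to the right and rows downward; lengths in m; the calibration is good to about 2 mm. A picture is of the moment at which its call begins: read the wrist's pose just before it. calibration takes no time and is no camera call.
- hand_in(): hands the job in; it is judged then, once.
The state is a dict: "clock": time; "q": joint angles; "qd": joint speeds; "joint_efforts": joint torques, N m; "tool_pos": TCP position; "tool_rot": TCP orientation; "ft_force": force on the tool from outside, world axes, zero at the start; "ft_torque": the same for the moment, N m; "grip_width": finger opening in m; "finger_force": force on a finger pad.
Only numpy, scipy, OpenCV 4.12 (cv2) and the standard library are available. Lean on these libraries where they do the work, as an engineer would, in place of code of your own. Each camera call takes 0.05 s, during which the arm holds its last target. There are 200 camera calls.

## Working session

There is one attempt and no reset: what is moved stays moved. The work goes in short steps, Python scripts to look and compute and a tool call to move; the robot and the scene stay as the last step left them, time stands still between calls to the robot, and variables do not carry over. Pictures are saved under pics/ and viewed, at most 10 in all, crops included, and the job is handed in when it is done.

Besides the shell and the picture viewer there is one more tool, called after "Emit:" by a JSON object that holds its "method" and its "body", one argument or row to a line. carry_out: Moves the arm, as the interface text tells. Its arguments: {"type":"object","properties":{"delta_pos":{"type":"array","items":{"type":"array","items":{"type":"number"}}},"dr":{"type":"array","items":{"type":"array","items":{"type":"number"}}},"hand":{"type":"number"},"squeeze":{"type":"number"}},"required":["delta_pos","dr"]}

```bash
mkdir -p pics
cat > h.py <<'E'
import numpy as np, cv2
from bench import sensors, eyes, hand_in
from scipy.spatial.transform import Rotation as Rn
def cloud(name):
    o=sensors.get_obs(); im,d=eyes.capture(name); c=eyes.calibration(name)
    h,w=d.shape; v,u=np.mgrid[:h,:w].astype(float)
    K=np.array([[c['fx'],0,c['cx']],[0,c['fy'],c['cy']],[0,0,1]])
    p=cv2.undistortPoints(np.stack([u,v],-1).reshape(-1,1,2),K,np.array([c['k1'],0,0,0.])).reshape(h,w,2)
    P=np.dstack([p*d[...,None],d])
    if 'R' in c: W=(P-np.array(c['t']))@np.array(c['R'])
    else:
        T=np.array(c['T_tool_cam']); W=P@T[:3,:3].T+T[:3,3]
        W=W@Rn.from_rotvec(o['tool_rot']).as_matrix().T+o['tool_pos']
    W[d==0]=np.nan
    return im,W
E
python3 - <<'E'
from h import *
print(sensors.get_obs())
for n in ('scene','side','wrist'):
    im,W=cloud(n); np.savez('pics/%s0.npz'%n,im=im,W=W); cv2.imwrite('pics/%s0.png'%n,im[...,::-1])
    if n!='wrist':
        c=eyes.calibration(n);print(n,-np.array(c['R']).T@c['t'])
E
```

```text
{'clock': 0.0, 'q': array([-0.09896354,  0.3991899 ,  0.04503747,  1.53787309, -0.01869588,
        1.20690071, -0.050692  ]), 'qd': array([-2.36088133e-03, -3.29914304e-05,  1.66945153e-03,  1.89757479e-03,
       -8.52381695e-05, -1.17170633e-04,  1.00117151e-03]), 'joint_efforts': array([-9.65094187e-04, -4.75129580e+01,  1.36406265e+00, -2.54227209e+01,
        1.14684159e-02,  9.53188282e-03,  3.56541250e-05]), 'tool_pos': array([ 6.49368286e-01, -5.43495776e-06,  2.30267973e-01]), 'tool_rot': array([-2.22044769, -2.22062953,  0.00231455]), 'ft_force': array([-0.05642131, -0.58132363,  0.43203623]), 'ft_torque': array([-0.0591178 ,  0.02783749, -0.0348893 ]), 'finger_force': 0.0, 'grip_width': 0.08536206740557803}
scene [0.12372332 0.56234746 0.70980626]
side [ 0.29649738 -0.69750764  0.46207292]
```

View pics/scene0.png

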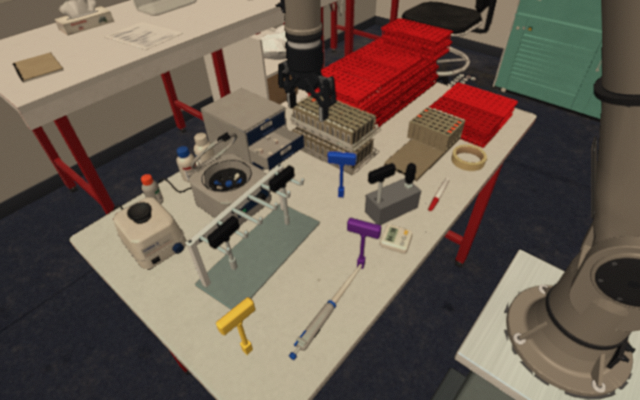

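View pics/side0.png

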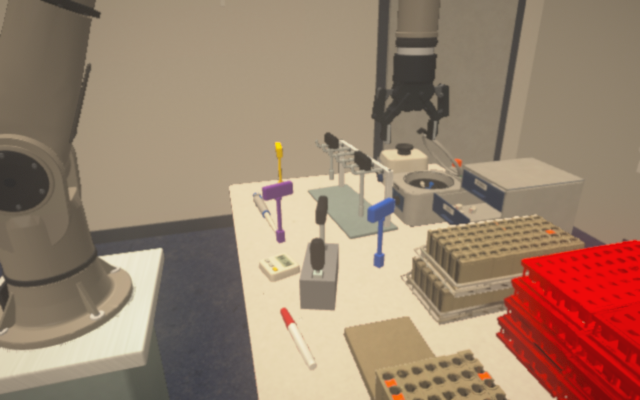

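The scene view shows the grey block at (392,200) with the T handle at (382,175) and the round driver at (410,172). The rack rail runs from (195,240) to (285,172), with hanging keys at (222,232) and (283,178). The blue, purple and yellow look-alikes are standing loose. In the side view the block is at (320,275), with one black handle at (321,210) and the other at (317,253).

Run:
```python
from h import *
for n,boxes in (('scene',{'Tkey':(365,160,397,188),'drv':(402,162,418,186),'h1':(205,215,240,250),'h2':(268,162,298,192),'block':(360,175,425,222),'rail':(185,160,300,250)}),('side',{'Tkey?':(312,192,330,228),'drv?':(308,236,326,272),'h1':(322,130,340,150),'h2':(352,148,372,172),'block':(298,240,342,308)})):
    D=np.load('pics/%s0.npz'%n); im=D['im'].astype(int); W=D['W']
    for k,(a,b,c,d) in boxes.items():
        p=W[b:d,a:c].reshape(-1,3); col=im[b:d,a:c].reshape(-1,3); z=p[:,2]
        if k=='rail': m=(col.min(1)>120)&(z>.13)&(z<.2)
        elif k=='block': m=(abs(z-.06)<.006)&(col.max(1)>60)
        else: m=(col.max(1)<60)&(z>.1)&(z<.2)
        q=p[m]
        if len(q)<5: print(n,k,len(q));continue
        r=cv2.minAreaRect(q[:,:2].astype(np.float32)*1000)
        print(n,k,len(q),'med',np.round(np.median(q,0),3),'z',np.round(np.percentile(q[:,2],[2,98]),3),'rect',np.round(r[0],0),np.round(r[1],0),round(r[2],1))
a=cv2.resize(cv2.imread('pics/scene0.png')[130:290,170:440],None,fx=2.9,fy=2.9,interpolation=cv2.INTER_CUBIC)
cv2.imwrite('pics/crop0.png',a)
```

```text
scene Tkey 303 med [ 0.462 -0.031  0.149] z [0.131 0.155] rect [464. -34.] [67. 16.] 70.9
scene drv 112 med [ 0.432 -0.114  0.117] z [0.1   0.128] rect [ 433. -118.] [19. 19.] 51.3
scene h1 512 med [0.579 0.319 0.175] z [0.155 0.182] rect [594. 321.] [55. 65.] 19.2
scene h2 342 med [0.6   0.144 0.174] z [0.155 0.18 ] rect [621. 141.] [50. 66.] 3.8
scene block 839 med [ 0.448 -0.077  0.059] z [0.055 0.063] rect [450. -80.] [129.  64.] 70.3
scene rail 990 med [0.631 0.25  0.149] z [0.144 0.165] rect [604. 228.] [ 93. 282.] 5.6
side Tkey? 0
side drv? 0
side h1 0
side h2 0
side block 964 med [ 0.444 -0.108  0.06 ] z [0.055 0.065] rect [449. -81.] [130.  60.] 70.4
```

View pics/crop0.png

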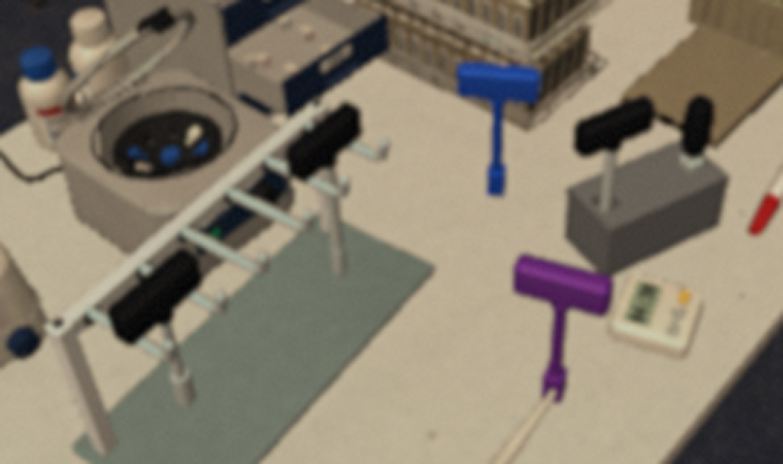

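The crop confirms the T handle at crop (613,125) in the block, with the driver beside it at (697,125). The free middle hooks lie around crop (230,215), between the hanging keys at (155,295) and (325,140). I'm moving above the T key now.

Emit:
{"method": "carry_out", "body": {
  "delta_pos": [
    [-6,-30,0],
    [-12,-65,0],
    [-20,-105,0],
    [-27,-140,0],
    [-33,-170,0],
    [-36,-184,0],
    [-36,-184,0],
    [-36,-184,0]
  ],
  "dr": [
    [0,0,0.05],
    [0,0,0.12],
    [0,0,0.2],
    [0,0,0.27],
    [0,0,0.32],
    [0,0,0.342],
    [0,0,0.342],
    [0,0,0.342]
  ]
}}

```text
clock: 1.15
tool_pos: [0.4672, -0.0356, 0.2315]
tool_rot: [2.566, 1.812, 0.002]
ft_force: [0.2, 0.9, -0.1]
grip_width: 0.0853
finger_force: 0.0
```

Run:
```python
from h import *
im,W=cloud('wrist'); o=sensors.get_obs(); print(o['tool_pos'],o['tool_rot'],o['clock'])
np.savez('pics/w1.npz',im=im,W=W); cv2.imwrite('pics/w1.png',im[...,::-1])
p=W.reshape(-1,3); col=im.reshape(-1,3).astype(int)
def rep(t,m):
    q=p[m]
    if len(q)<10: print(t,len(q)); return
    r=cv2.minAreaRect(q[:,:2].astype(np.float32)*1000); print(t,len(q),np.round(r[0],1),np.round(r[1],1),round(r[2],1),'z',np.round(np.percentile(q[:,2],[2,50,98]),3))
near=np.hypot(p[:,0]-.465,p[:,1]+.036)<.06
rep('Ttop',near&(p[:,2]>.148)&(p[:,2]<.165))
rep('blocktop',(np.hypot(p[:,0]-.45,p[:,1]+.08)<.1)&(abs(p[:,2]-.06)<.005))
# rack from scene
D=np.load('pics/scene0.npz'); p=D['W'].reshape(-1,3); col=D['im'].reshape(-1,3).astype(int)
for n,c in (('h1',(.58,.319)),('h2',(.601,.144))):
    rep(n,(np.hypot(p[:,0]-c[0],p[:,1]-c[1])<.06)&(p[:,2]>.174)&(p[:,2]<.19)&(col.max(1)<70))
rep('purple',(col[:,0]>1.5*col[:,1])&(col[:,2]>1.5*col[:,1])&(p[:,2]>.05))
rep('rack',(abs(p[:,2]-.15)<.004)&(col.min(1)>110)&(p[:,0]>.5)&(p[:,0]<.7)&(p[:,1]>0.08)&(p[:,1]<.4))
```

```text
[ 0.46718877 -0.03560389  0.23139718] [2.56577015e+00 1.81201619e+00 1.06009329e-03] 1.2
Ttop 2344 [465.6 -37.9] [69.1 17.9] 69.7 z [0.15  0.154 0.156]
blocktop 4282 [450.  -80.7] [125.   60.1] 70.3 z [0.058 0.06  0.062]
h1 286 [584.4 316. ] [17.9 68. ] 6.7 z [0.175 0.18  0.182]
h2 171 [605.7 139.5] [17.2 66.4] 6.0 z [0.175 0.178 0.18 ]
purple 461 [488.  188.4] [282.5  38.1] 42.4 z [0.068 0.134 0.141]
rack 1000 [604.8 228.3] [ 90.8 281.9] 5.6 z [0.146 0.149 0.152]
```

View pics/w1.png

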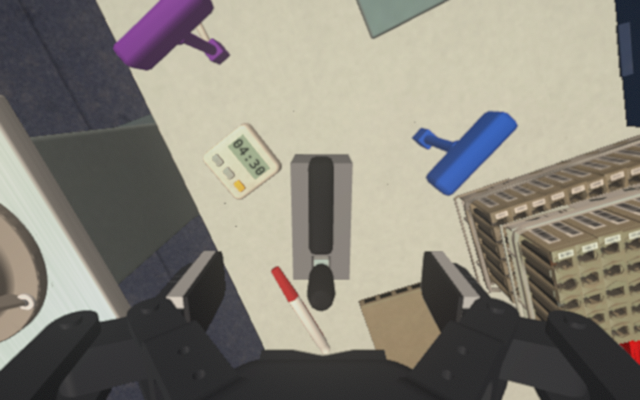

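The wrist view shows the T handle centred at (320,205), aligned with the tool, and the driver at (320,290). I'll descend and grip it.

Emit:
{"method": "carry_out", "body": {
  "delta_pos": [
    [-2,0,20],
    [-2,0,45],
    [-2,0,70],
    [-2,0,90],
    [-2,0,104],
    [-2,0,104],
    [-2,0,104]
  ],
  "dr": [
    [0,0,0],
    [0,0,0],
    [0,0,0],
    [0,0,0],
    [0,0,0],
    [0,0,0],
    [0,0,0]
  ]
}}

```text
clock: 2.08
tool_pos: [0.4662, -0.0378, 0.1279]
tool_rot: [2.566, 1.811, 0.002]
ft_force: [1.3, 0.7, 0.0]
grip_width: 0.0855
finger_force: 0.0
```

Emit:
{"method": "carry_out", "body": {
  "delta_pos": [
    [0,0,0],
    [0,0,0],
    [0,0,0],
    [0,0,0],
    [0,0,0],
    [0,0,0],
    [0,0,0],
    [0,0,0]
  ],
  "dr": [
    [0,0,0],
    [0,0,0],
    [0,0,0],
    [0,0,0],
    [0,0,0],
    [0,0,0],
    [0,0,0],
    [0,0,0]
  ],
  "hand": 5,
  "squeeze": 45
}}

```text
clock: 3.08
tool_pos: [0.4656, -0.0378, 0.1276]
tool_rot: [2.567, 1.811, 0.001]
ft_force: [-1.2, 0.3, 4.9]
grip_width: 0.0173
finger_force: 45.8
```

Emit:
{"method": "carry_out", "body": {
  "delta_pos": [
    [0,0,-6],
    [0,0,-16],
    [0,0,-28],
    [0,0,-40],
    [0,0,-52],
    [0,0,-70],
    [0,0,-95],
    [0,0,-125],
    [0,0,-155],
    [0,0,-180],
    [0,0,-190],
    [0,0,-190]
  ],
  "dr": [
    [0,0,0],
    [0,0,0],
    [0,0,0],
    [0,0,0],
    [0,0,0],
    [0,0,0],
    [0,0,0],
    [0,0,0],
    [0,0,0],
    [0,0,0],
    [0,0,0],
    [0,0,0]
  ]
}}

```text
clock: 4.58
tool_pos: [0.4654, -0.0379, 0.3177]
tool_rot: [2.567, 1.811, 0.001]
ft_force: [-0.3, 0.4, -0.8]
grip_width: 0.0173
finger_force: 45.0
```

Run:
```python
from h import *
im,W=cloud('wrist'); cv2.imwrite('pics/w2.png',im[...,::-1])
o=sensors.get_obs(); P=o['tool_pos'];R=Rn.from_rotvec(o['tool_rot']).as_matrix()
g=np.array([(605.7+584.4)/2,(316+139.5)/2,317])/1000
yr=np.array([584.4-605.7,316-139.5]); a=np.degrees(np.arctan2(yr[1],yr[0]))-90
print(P,'goal',g,'rack yaw',a,'tool delta',R.T@(g-P)*1000,'tool y yaw',np.degrees(np.arctan2(R[1,1],R[0,1])))
```

```text
[ 0.46492997 -0.03786174  0.3167549 ] goal [0.59505 0.22775 0.317  ] rack yaw 6.881171972367639 tool delta [293.86374561  33.53876452  -0.36103466] tool y yaw -19.588632519258454
```

Emit:
{"method": "carry_out", "body": {
  "delta_pos": [
    [8,-1,-3],
    [28,-4,-8],
    [55,-8,-12],
    [85,-13,-15],
    [115,-17,-15],
    [145,-22,-15],
    [172,-26,-15],
    [190,-28,-15],
    [195,-29,-15],
    [195,-29,-15],
    [195,-29,-15]
  ],
  "dr": [
    [0,0,-0.02],
    [0,0,-0.07],
    [0,0,-0.13],
    [0,0,-0.2],
    [0,0,-0.27],
    [0,0,-0.34],
    [0,0,-0.41],
    [0,0,-0.45],
    [0,0,-0.462],
    [0,0,-0.462],
    [0,0,-0.462]
  ]
}}

```text
clock: 6.0
tool_pos: [0.5035, 0.1542, 0.3324]
tool_rot: [2.086, 2.348, -0.001]
ft_force: [-0.2, -0.1, -1.2]
grip_width: 0.0174
finger_force: 44.9
```

Run:
```python
from h import *
o=sensors.get_obs(); im,W=cloud('wrist'); cv2.imwrite('pics/w3.png',im[...,::-1]); np.savez('pics/w3.npz',im=im,W=W)
P=o['tool_pos'];R=Rn.from_rotvec(o['tool_rot']).as_matrix(); print(P,'tool y yaw',np.degrees(np.arctan2(R[1,1],R[0,1])))
p=W.reshape(-1,3); col=im.reshape(-1,3).astype(int)
def rep(t,m):
    q=p[m]
    if len(q)<10: print(t,len(q)); return
    r=cv2.minAreaRect(q[:,:2].astype(np.float32)*1000); print(t,len(q),np.round(r[0],1),np.round(r[1],1),round(r[2],1),'z',np.round(np.percentile(q[:,2],[2,50,98]),3))
for n,c in (('h1',(.584,.316)),('h2',(.606,.14))):
    rep(n,(np.hypot(p[:,0]-c[0],p[:,1]-c[1])<.06)&(p[:,2]>.173)&(p[:,2]<.19)&(col.max(1)<90))
# wires in rack frame guess
a=np.radians(6.8);c=np.array([.595,.2278]);X=np.array([np.cos(a),np.sin(a)]);Y=np.array([-X[1],X[0]])
x=(p[:,:2]-c)@X;y=(p[:,:2]-c)@Y
m=(abs(p[:,2]-.148)<.008)&(abs(x)<.025)
print('wire hist y',[(int(b*1000),int(n)) for n,b in zip(*np.histogram(y[m],bins=np.arange(-.04,.0401,.004)))])
for s in(-1,1):
    k=m&(abs(y-s*.024)<.012); print(s,k.sum(), np.median(y[k])*1000 if k.any() else 0, np.percentile(p[k,2],95) if k.any() else 0)
m=(abs(p[:,2]-.148)<.006)&(abs(y)<.03)&(x>.025)&(x<.06); print('rail x',np.percentile(x[m],[2,50,98])*1000 if m.any() else 0)
m=(p[:,2]>.156)&(p[:,2]<.17)&(abs(abs(y)-.024)<.01)&(x<-.025)&(x>-.06); print('tips x,y',m.sum(),np.median(x[m])*1000 if m.any() else 0)
```

```text
[0.50354051 0.15417067 0.33240737] tool y yaw 6.753627644033742
h1 961 [585.6 296. ] [16.7 32.7] 5.2 z [0.174 0.179 0.181]
h2 1250 [605.6 137.6] [16.5 66.7] 3.2 z [0.174 0.179 0.181]
wire hist y [(-40, 0), (-36, 0), (-32, 136), (-28, 205), (-24, 89), (-20, 0), (-16, 0), (-12, 0), (-8, 0), (-4, 0), (0, 0), (3, 0), (7, 0), (11, 0), (15, 162), (19, 261), (23, 79), (27, 0), (31, 0), (35, 0)]
-1 430 -26.410334046837708 0.15044827708873337
1 502 21.297828658136986 0.15057504639947467
rail x [26.61044062 43.88070054 52.72686894]
tips x,y 131 -35.11971001713196
```

View pics/w3.png

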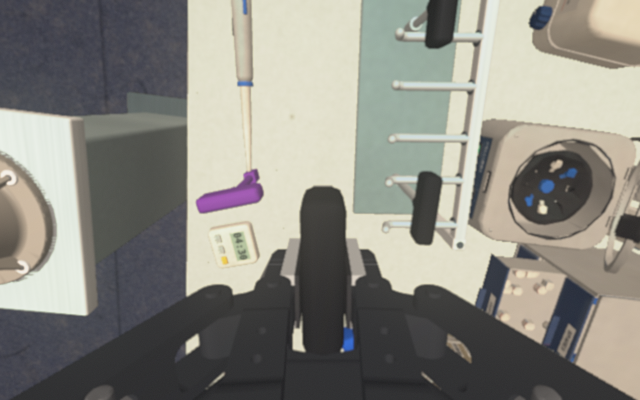

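The wrist view shows the four inner hook wires: the free pair is at rows 86 and 138, columns 395–475. The hanging keys are at (440,20) and (427,208), and the gripped handle is straight at (323,270). Next I'll move in above the free pair, sideways first and then forward.

Emit:
{"method": "carry_out", "body": {
  "delta_pos": [
    [8,0,0],
    [25,0,0],
    [45,4,0],
    [57,15,0],
    [60,33,0],
    [60,55,0],
    [60,76,0],
    [60,92,0],
    [60,99,0],
    [60,99,0],
    [60,99,0],
    [60,99,0]
  ],
  "dr": [
    [0,0,0],
    [0,0,0],
    [0,0,0],
    [0,0,0],
    [0,0,0],
    [0,0,0],
    [0,0,0],
    [0,0,0],
    [0,0,0],
    [0,0,0],
    [0,0,0],
    [0,0,0]
  ]
}}

```text
clock: 7.55
tool_pos: [0.5941, 0.2271, 0.3326]
tool_rot: [2.084, 2.351, 0.0]
ft_force: [0.3, 0.1, -1.4]
grip_width: 0.0171
finger_force: 44.9
```

Run:
```python
from h import *
print(sensors.get_obs()['tool_pos'])
im,W=cloud('scene'); i2,W2=cloud('side')
a=cv2.resize(im[60:280,160:360],None,fx=2,fy=2); b=cv2.resize(i2[60:280,280:470],None,fx=2,fy=2)
cv2.imwrite('pics/s4.png',np.hstack([a,b])[...,::-1])
p=np.vstack([W.reshape(-1,3),W2.reshape(-1,3)])
c=np.array([.5952,.2258])
# foot/shaft of held key: points near the goal axis, between z .2 and .3
for lo,hi in((.2,.215),(.218,.245),(.26,.31)):
    m=(np.hypot(*(p[:,:2]-c).T)<.03)&(p[:,2]>lo)&(p[:,2]<hi); q=p[m]
    print(lo,len(q),np.round(q.min(0),3) if len(q) else '',np.round(q.max(0),3) if len(q) else '')
```

```text
[0.59409205 0.22707143 0.3326219 ]
0.2 0  
0.218 201 [0.584 0.214 0.219] [0.602 0.237 0.245]
0.26 233 [0.587 0.218 0.26 ] [0.598 0.233 0.31 ]
```

View pics/s4.png

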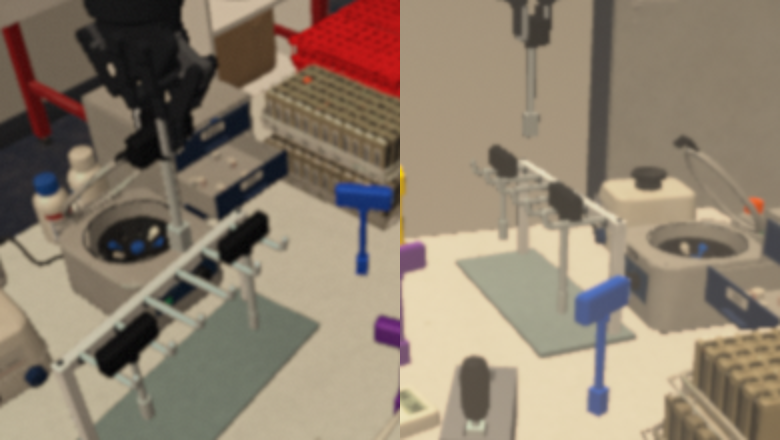

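The held key is upright, with its foot at (180,232) in the left half, above the free pair. The foot is measured at about (0.593, 0.2255), which matches the hook centre. Lowering.

Emit:
{"method": "carry_out", "body": {
  "delta_pos": [
    [-1,0,6],
    [-1,0,20],
    [-1,0,36],
    [-1,0,52],
    [-1,0,68],
    [-1,0,84],
    [-1,0,100],
    [-1,0,116],
    [-1,0,132],
    [-1,0,147],
    [-1,0,159],
    [-1,0,167],
    [-1,0,170],
    [-1,0,170]
  ],
  "dr": [
    [0,0,0],
    [0,0,0],
    [0,0,0],
    [0,0,0],
    [0,0,0],
    [0,0,0],
    [0,0,0],
    [0,0,0],
    [0,0,0],
    [0,0,0],
    [0,0,0],
    [0,0,0],
    [0,0,0],
    [0,0,0]
  ]
}}

```text
clock: 9.4
tool_pos: [0.5948, 0.2261, 0.1625]
tool_rot: [2.084, 2.351, 0.001]
ft_force: [-0.7, -0.3, -1.8]
grip_width: 0.0172
finger_force: 44.9
```

Emit:
{"method": "carry_out", "body": {
  "delta_pos": [
    [0,0,1],
    [0,0,2],
    [0,0,3],
    [0,0,4],
    [0,0,5],
    [0,0,6],
    [0,0,7],
    [0,0,8],
    [0,0,8],
    [0,0,8]
  ],
  "dr": [
    [0,0,0],
    [0,0,0],
    [0,0,0],
    [0,0,0],
    [0,0,0],
    [0,0,0],
    [0,0,0],
    [0,0,0],
    [0,0,0],
    [0,0,0]
  ]
}}

```text
clock: 10.65
tool_pos: [0.5947, 0.226, 0.1544]
tool_rot: [2.084, 2.351, 0.0]
ft_force: [-0.1, -0.1, -1.2]
grip_width: 0.0173
finger_force: 44.9
```

Emit:
{"method": "carry_out", "body": {
  "delta_pos": [
    [0,0,0.5],
    [0,0,1],
    [0,0,1.5],
    [0,0,1.5],
    [0,0,1.5]
  ],
  "dr": [
    [0,0,0],
    [0,0,0],
    [0,0,0],
    [0,0,0],
    [0,0,0]
  ]
}}

```text
clock: 11.28
tool_pos: [0.5947, 0.226, 0.1528]
tool_rot: [2.084, 2.351, 0.0]
ft_force: [-0.1, -0.2, -0.8]
grip_width: 0.0175
finger_force: 44.9
```

Emit:
{"method": "carry_out", "body": {
  "delta_pos": [
    [0,0,0.5],
    [0,0,1],
    [0,0,1],
    [0,0,1]
  ],
  "dr": [
    [0,0,0],
    [0,0,0],
    [0,0,0],
    [0,0,0]
  ]
}}

```text
clock: 11.78
tool_pos: [0.5948, 0.226, 0.1526]
tool_rot: [2.084, 2.35, 0.001]
ft_force: [-3.1, -1.6, 5.5]
grip_width: 0.0169
finger_force: 45.7
```

Contact at about 6 N. One look before releasing.

Run:
```python
from h import *
im,W=cloud('scene'); i2,_=cloud('side')
a=cv2.resize(im[130:290,170:330],None,fx=2.5,fy=2.5,interpolation=cv2.INTER_CUBIC); b=cv2.resize(i2[90:250,310:430],None,fx=2.5,fy=2.5,interpolation=cv2.INTER_CUBIC)
cv2.imwrite('pics/s5.png',np.hstack([a,b])[...,::-1])
```

```text
(no output)
```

View pics/s5.png

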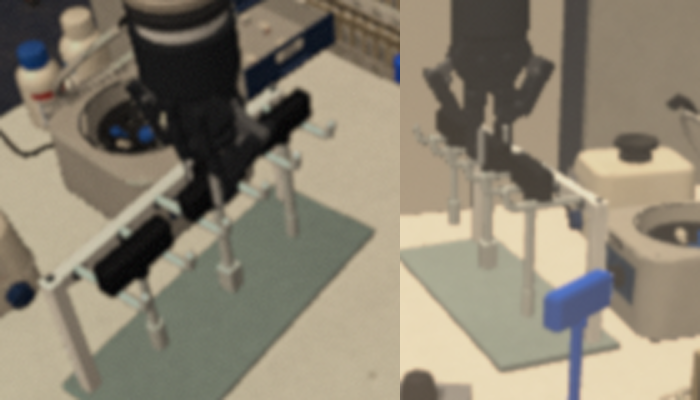

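The key hangs between the hooks in line with its neighbours: the left half has its foot at (230,275) and its handle at (205,195). Releasing with a small opening and retreating upward.

Emit:
{"method": "carry_out", "body": {
  "delta_pos": [
    [0,0,0],
    [0,0,0],
    [0,0,0],
    [0,0,0],
    [0,0,0],
    [0,0,0]
  ],
  "dr": [
    [0,0,0],
    [0,0,0],
    [0,0,0],
    [0,0,0],
    [0,0,0],
    [0,0,0]
  ],
  "hand": 36
}}

```text
clock: 12.62
tool_pos: [0.5947, 0.226, 0.1518]
tool_rot: [2.084, 2.351, 0.0]
ft_force: [0.4, -0.1, -0.1]
grip_width: 0.0362
finger_force: 0.0
```

Emit:
{"method": "carry_out", "body": {
  "delta_pos": [
    [0,0,-3],
    [0,0,-8],
    [0,0,-15],
    [0,0,-25],
    [0,0,-40],
    [0,0,-60],
    [0,0,-90],
    [0,0,-120],
    [0,0,-140],
    [0,0,-150],
    [0,0,-150],
    [0,0,-150],
    [0,0,-150]
  ],
  "dr": [
    [0,0,0],
    [0,0,0],
    [0,0,0],
    [0,0,0],
    [0,0,0],
    [0,0,0],
    [0,0,0],
    [0,0,0],
    [0,0,0],
    [0,0,0],
    [0,0,0],
    [0,0,0],
    [0,0,0]
  ]
}}

```text
clock: 14.25
tool_pos: [0.5942, 0.2258, 0.3007]
tool_rot: [-2.084, -2.35, 0.003]
ft_force: [0.0, 0.8, 0.5]
grip_width: 0.0358
finger_force: 0.0
```

Run:
```python
from h import *
im,W=cloud('scene')
p=W.reshape(-1,3); col=im.reshape(-1,3).astype(int)
for n,c in (('h1',(.584,.316)),('h2',(.606,.14)),('key',(.595,.226))):
    q=p[(np.hypot(p[:,0]-c[0],p[:,1]-c[1])<.05)&(p[:,2]>.174)&(p[:,2]<.19)&(col.max(1)<70)]
    r=cv2.minAreaRect(q[:,:2].astype(np.float32)*1000); print(n,len(q),np.round(r[0],1),np.round(r[1],1),round(r[2],1),np.round(np.percentile(q[:,2],[2,50,98]),3))
a=cv2.resize(im[110:290,170:350],None,fx=3,fy=3,interpolation=cv2.INTER_CUBIC); cv2.imwrite('pics/s6.png',a[...,::-1])
```

```text
h1 288 [584.5 316. ] [18.5 68.6] 4.7 [0.175 0.18  0.182]
h2 184 [605.1 139.1] [17.8 67. ] 1.2 [0.175 0.178 0.181]
key 232 [594.3 226.3] [18.1 69.4] 7.2 [0.174 0.178 0.181]
```

View pics/s6.png

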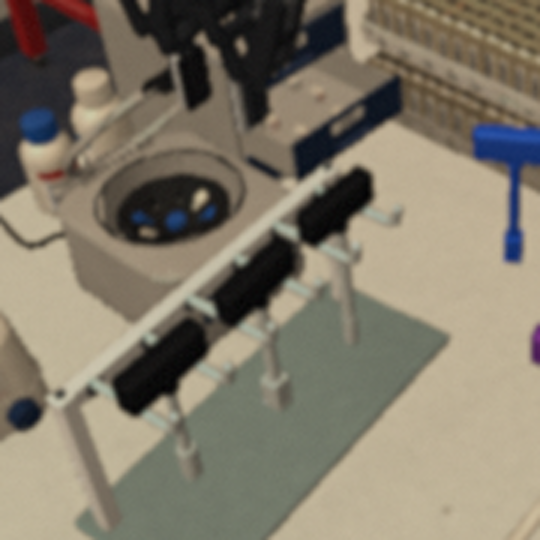

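The key hangs at (257,283), level and in line between its unmoved neighbours at (160,367) and (337,207). The gripper is clear above, so I'm handing in.

```bash
python3 -c "
from bench import hand_in
print(hand_in())"
```

```text
the job is handed in; nothing more can be done
None
```

The T key hangs on the middle hooks, level and in line with its two neighbours, which stayed where they were to within about 1 mm; the gripper is clear, and I handed the job in at about 14 s of the 48 s (no verdict was returned).

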